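# Fence the outline with the try square and offer up the block

### The job

Get ready for gluing the thick lime block to the thin plywood base panel: lay the try square flat with its wooden stock flush against the panel's near edge and the right-hand edge of its blade along the long pencil line that crosses the panel, and let go of it. Then pick up the thick lime block (not the thin slab), lift it up and over the row of things standing in between, and finish holding it still in the gripper about a centimetre above the pencilled outline, level and lined up with the outline, never letting it touch the panel or the square. Leave everything else where it is, and do not put the block down: the program ends while still holding it in the air.

Things in the scene. Friction and masses are not known exactly. Their poses are not given: they have to be found in the camera images.
- base_panel: plywood panel, 150 (x) x 180 (y) x 4 thick, screwed to the table. Origin: centre of its underside. x points away from the robot; near edge at x = -75 mm. On its top a pencil line runs along x right across it at y = +16 mm; right of the line (towards -y) is the pencilled outline of the block's footprint, 38 (x) x 62 (y), whose left side is that line.
- outline (a point): centre of the pencilled outline, on the panel's top face (4 mm above the table); axes as the panel's. The block's 38 mm side goes along x, its 62 mm side along y (a half turn is all the same).
- line_foot (a point): where the long pencil line meets the panel's near edge, at table height; axes as the panel's, so the near edge runs along its y and the line along its x.
- square: loose try square lying flat, 149x100x13, 0.15 kg; the thin blade's tip droops to the table, so it tips by 0.04 rad. Origin: centre of its outline, underside. In its frame the wooden stock spans x -74.5 to -56.5, y -50 to 50, z 0 to 13, the blade x -56 to 74, y 24 to 48, z 5.5 to 7.5. Face x = -56.5 goes to the panel edge; the blade's right-hand edge is y = 24. Stock lies towards the robot.
- stock_face_left (a point): left end of the stock's inner face (-56.5, 50, 0 in the square's frame, mm), axes as the square's
- stock_face_right (a point): right end of the stock's inner face (-56.5, -50, 0), axes as the square's
- inner_corner (a point): inner corner of the square, where the blade's right-hand edge leaves the stock (-56.5, 24, 6.5), axes as the square's
- block: the thick planed lime-wood block, 38 (x) x 62 (y) x 36 (z), loose, about 0.05 kg. Origin: centre of its underside.
- slab: a thin lime-wood slab, 45 x 60 x 16, loose; a bystander that looks like the block but is less than half as thick. Origin: centre of its underside. Block and slab may have changed places.
- sanding_block: sanding block wrapped in silver tape, 57 x 118 x 42, loose, near end of the row between the block and the panel. Origin: centre of its underside.
- tape_roll: roll of brown packing tape lying flat, 96 x 114 x 49, loose, far end of the row. Origin: centre of its underside.
- card_box: small open card box of screws, 59 x 44 x 59 (with its flap), loose, a bystander behind the square and the panel. Origin: centre of its underside.

How it is judged (in metres and radians):
On the way, in this order (a step that is already met when the one before it is completed fails the run):
1. the square lies flat, its stock flush against the panel's near edge and its blade along the line, let go (x of stock_face_left in the frame of line_foot between -0.003 and 0.003 m and x of stock_face_right in the frame of line_foot between -0.003 and 0.003 m and y of inner_corner in the frame of line_foot between -0.006 and 0.006 m and angle between square's own z axis and vertical below 0.05 rad and height (world z) of square below 0.003 m and contact force between the fingers and square below 0.1 N), for 0.2 s.
2. the block is lifted higher than the sanding block and tape roll of the row (height (world z) of block above 0.05 m), for 0.1 s.
At the end, for the whole second after the job is handed in: Square flat, both ends of its stock within 3 mm of the panel edge, its inner corner within 6 mm of the line, released. Block held still, 4 to 20 mm above the panel, within 7 mm of the outline's centre, turned and tilted under 0.08 rad, touching neither panel nor square (all of step 1 and horizontal distance between block and outline below 0.007 m and z of block in the frame of outline between 0.004 and 0.02 m and angle between the y axis of block and the y axis of outline, either way round below 0.08 rad and angle between block's own z axis and vertical below 0.08 rad and contact force between block and base_panel below 0.05 N and contact force between block and square below 0.05 N and contact force between the fingers and block above 1 N and linear speed of block below 0.02 m/s); the arm keeps its last pose, push and grip.
It fails at once if a bystander (slab, sanding block, tape roll, card box) is shifted by more than 15 mm (distance of any of slab, sanding_block, tape_roll, card_box from where it was at the start of the episode above 0.015 m).
It fails at once if the block touches the panel or the square (contact force between block and base_panel above 0.3 N or contact force between block and square above 0.3 N).
It also fails if it takes over 64 s, if anything falls off the work surface, if the arm or the gripper's body presses on something with over 40 N, if the wrist force passes 120 N, or if a joint passes its speed limit or range.

### The arm

A 6-joint arm with a two-finger parallel gripper is mounted at the origin on a cart in front of the work surface, level with it; the furniture and walls round the work are solid. World frame = base frame: x ahead of the robot, y to its left, z up, the work surface at z = 0. Lengths are in mm, angles in rad, forces in N, time in s.
With the tool pointing down it reaches from about 350 to 975 mm from the base axis. Payload 17.4 kg.
Tool frame: the origin (TCP) lies midway between the tips of the shut fingers; the grasp point (between the pads) lies 19 mm behind it; z points along the fingers, y is the line along which they close (so a half turn about z gives the same grasp; the last joint's range is limited). The gripper opens to 85 mm and grips with 20 to 120 N. Pads are 22 mm wide; open, the fingers measure 114 mm over their backs; the gripper's body (76 mm by 85 mm) begins 54 mm behind the grasp point. The pads swing forward as they close: fully open they stand 13 mm farther back than shut.
Start: joints at [1.205, 0.116, 1.442, -0, 1.584, -0.038], TCP at [217.332, 639.061, 231.303] pointing down, gripper open.
Joint ranges: [-2.83, 2.83], [-0.83, 2.19], [0.07, 2.5], [-1.14, 4.28], [0.01, 3], [-2.97, 2.97]. Speed limits (rad/s): [1.89, 1.89, 2.22, 3.14, 3.14, 3.14].

### API

Orientations are given as a unit quaternion [w, x, y, z].
In Python, from plant import ctrl, cams gives the robot as it stands.
- The arm moves only by the tool step_arm, never from a script. Its argument "plan" is a list of rows, each an object with "offset": the shift along the tool's x, y, z in mm, a list of three; "angular": the turn, a rotation vector about the tool's x, y, z in units of 8 degrees (1.0 is 8 degrees), a list of three; "gripper": the finger opening in mm, from 0 to 85.4. In form: [{"offset": [dx, dy, dz], "angular": [rx, ry, rz], "gripper": gripper}, ...]. A call has exactly 10 rows; each row shifts and turns the commanded pose from where the row before left it, along the tool's axes as they then stand; what a row does not reach is not made up. A row lasts 1/10 s, in which the tool goes at most 50 mm and 8.59 degrees, less where a joint would pass 70% of its speed; a pose out of reach is approached as far as the arm can. A call with a gripper value outside its range is refused whole. The fingers move at their own pace and stop on an object; the grip force is fixed at half the most. Time passes only in rows, so rows that do not move let the fingers close, or fill a call up. It gives the time, the measured TCP pose, the force, the opening and the grip force at its end, in the units of the state.
- ctrl.observe(): the state, without advancing time (a new reading comes with each control period).
- cams.read_camera(name): name is "scene" or "top" or "wrist"; returns the picture (480x640x3 uint8, red, green, blue); there is no depth.
- cams.camera_info(name): a dict with "fx", "fy", "cx", "cy" (pixels), "T" (4x4, takes a point from camera to world coordinates). Camera axes: x right, y up, looking along -z (the intrinsics and any distortion apply to the point x, -y, -z); pixel columns grow to the right and rows downward; lengths in mm; the calibration is good to about 2 mm. The wrist camera is an equidistant fisheye: a pixel r from the principal point sees the ray r / f radians off the axis. A picture is of the moment at which its call begins: read the wrist's pose just before it. camera_info takes no time and is no camera call; for the wrist camera it gives the pose at the moment of the call.
- ctrl.close_job(): hands the job in; it is judged then, once.
The state is a dict: "clock": time; "joints": joint angles; "joint_vel": joint speeds; "tau": joint torques, N m; "tool_pos": TCP position; "tool_rot": TCP orientation; "force": force on the tool from outside, world axes, zero at the start; "wrist_torque": the same for the moment, N m; "width": opening from 0.0 (shut) to 1.0 (fully open); "gripper_force": force on a finger pad.
Only numpy, scipy, OpenCV 4.12 (cv2) and the standard library are available. Lean on these libraries where they do the work, as an engineer would, in place of code of your own. Each camera call takes 0.05 s, during which the arm holds its last target. There are 200 camera calls.

## Working session

There is one attempt and no reset: what is moved stays moved. The work goes in short steps, Python scripts to look and compute and a tool call to move; the robot and the scene stay as the last step left them, time stands still between calls to the robot, and variables do not carry over. Pictures are saved under pics/ and viewed, at most 13 in all, crops included, and the job is handed in when it is done.

Besides the shell and the picture viewer there is one more tool, called after "Emit:" in YAML: its name, and indented under it one key for each argument. step_arm: Moves the arm, as the interface text tells. Its arguments: {"type":"object","properties":{"plan":{"type":"array"}},"required":["plan"]}

```bash
mkdir -p pics; ls
python3 - <<'E'
from plant import ctrl,cams
import cv2
for n in ("scene","top"):
    im=cams.read_camera(n); cv2.imwrite(f"pics/{n}0.png",im[:,:,::-1]); 
    i=cams.camera_info(n);print(n,{k:(v if k!='T' else [[round(float(x),3) for x in r] for r in v]) for k,v in i.items()})
print(ctrl.observe())
E
```

```text
pics
scene {'fx': 489.1472287126062, 'fy': 489.1472287126062, 'cx': 313.1886287353022, 'cy': 254.74393825423465, 'T': [[0.774, 0.37, -0.513, -125.833], [-0.633, 0.438, -0.638, -782.368], [-0.011, 0.819, 0.573, 777.64], [0.0, 0.0, 0.0, 1.0]]}
top {'fx': 519.9552523034754, 'fy': 519.9552523034754, 'cx': 309.72077045880707, 'cy': 244.85125684030945, 'T': [[-0.005, 0.997, -0.077, 413.706], [-1.0, -0.005, -0.004, 49.471], [-0.004, 0.077, 0.997, 1469.895], [0.0, 0.0, 0.0, 1.0]]}
{'clock': 0.1, 'joints': array([ 1.20516720e+00,  1.16428852e-01,  1.44224089e+00, -2.65402200e-06,
        1.58403307e+00, -3.77713343e-02]), 'joint_vel': array([-0.00069471, -0.00070558, -0.00183162, -0.00060523, -0.00028   ,
        0.00150409]), 'tau': array([ 1.94500579e-03, -7.33651257e+01, -6.33796120e+01,  2.66088485e-06,
        5.22583898e-03, -9.72643704e-06]), 'tool_pos': array([217.28106811, 638.86496894, 230.61584814]), 'tool_rot': array([-1.09901876e-04,  1.63195673e-01,  9.86593566e-01, -5.44091509e-04]), 'force': array([ 0.40695561, -0.28027702, -0.12604692]), 'wrist_torque': array([-0.00808184, -0.00844511, -0.0103668 ]), 'gripper_force': 0.0, 'width': 1.0035359479884278}
```

View pics/scene0.png

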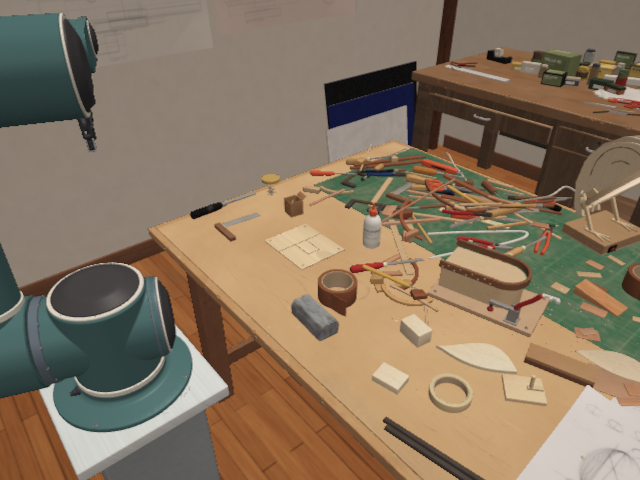

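View pics/top0.png

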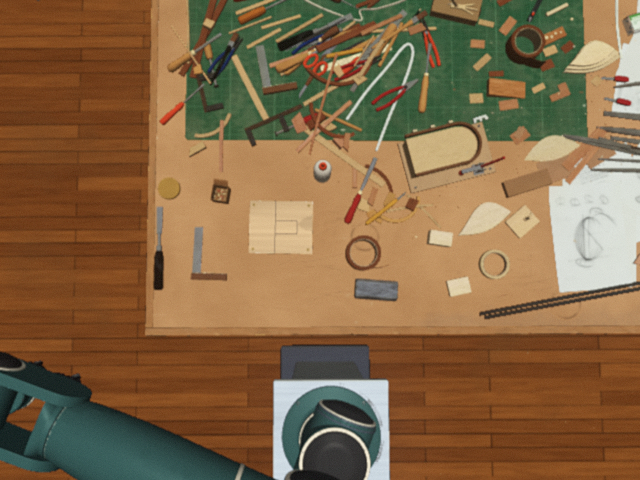

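The scene view shows the panel (305,246), the square (235,228), tape roll (337,288), sanding block (315,315), the thick block (416,330) and the thin slab (390,377). In the top view they are: panel (281,227), square stock (209,277) and blade (198,248), block (440,238), slab (458,287).

```bash
cat > h.py <<'E'
import numpy as np,cv2
from scipy.spatial.transform import Rotation as R
from plant import ctrl,cams
def ray(info,uv,fish=False):
    uv=np.atleast_2d(uv).astype(float);x=(uv[:,0]-info["cx"])/info["fx"];y=(uv[:,1]-info["cy"])/info["fy"]
    if fish:
        r=np.hypot(x,y)+1e-12; d=np.c_[x/r*np.sin(r),-y/r*np.sin(r),-np.cos(r)]
    else: d=np.c_[x,-y,-np.ones(len(x))]
    T=np.array(info["T"]); return T[:3,3],d@T[:3,:3].T
def onplane(info,uv,z,fish=False):
    o,d=ray(info,uv,fish); return o+d*((z-o[2])/d[:,2])[:,None]
def proj(info,P,fish=False):
    T=np.array(info["T"]); p=(np.atleast_2d(P)-T[:3,3])@T[:3,:3]; x,y,z=p[:,0],-p[:,1],-p[:,2]
    if fish:
        h=np.hypot(x,y)+1e-12; k=np.arctan2(h,z)/h
    else: k=1/z
    return np.c_[info["fx"]*x*k+info["cx"],info["fy"]*y*k+info["cy"]]
def tri(i1,uv1,i2,uv2,f1=False,f2=False):
    o1,d1=ray(i1,uv1,f1);o2,d2=ray(i2,uv2,f2);out=[]
    for a,b in zip(d1,d2):
        s=np.linalg.lstsq(np.c_[a,-b],o2-o1,rcond=None)[0]; p,q=o1+a*s[0],o2+b*s[1]
        out.append(np.r_[(p+q)/2,np.linalg.norm(p-q)])
    return np.array(out)
def snap(n,name=None):
    i=cams.camera_info(n); im=cams.read_camera(n)[:,:,::-1].copy()
    if name: cv2.imwrite("pics/"+name,im)
    return i,im
def rectify(info,im,z,x0,x1,y0,y1,s,fish=True):
    "top-down resampling of the plane at height z, s px/mm; rows: x falling, cols: y falling"
    X,Y=np.meshgrid(np.arange(x1,x0,-1/s),np.arange(y1,y0,-1/s),indexing="ij")
    uv=proj(info,np.c_[X.ravel(),Y.ravel(),np.full(X.size,z)],fish).reshape(*X.shape,2).astype(np.float32)
    return cv2.remap(im,uv[...,0],uv[...,1],cv2.INTER_LINEAR)
E
python3 - <<'E'
from h import *
np.set_printoptions(precision=1,suppress=True)
i=cams.camera_info("top")
for n,u,z in [("panel",(281,227),4),("stock",[(192,277),(227,277)],13),("blade tip",(198,228),2),("block",(440,238),36),("slab",(458,287),16),("roll",(363,252),49),("sand",(376,289),42),("box",(221,191),59),("bottle",(322,170),60)]:print(n,onplane(i,u,z))
im=cv2.imread("pics/top0.png");s=cams.camera_info("scene")
print(tri(s,[(416,321),(390,372)],i,[(440,236),(458,286)]))
w,im=snap("wrist","w0.png");print(np.array(w["T"]),w["fx"],w["cx"],w["cy"]); print(R.from_quat(np.roll(ctrl.observe()["tool_rot"],-1)).as_matrix())
E
```

```text
panel [[578.  136.1   4. ]]
stock [[437.6 384.9  13. ]
 [437.1 286.8  13. ]]
blade tip [[576.7 372.1   2. ]]
block [[ 541.4 -305.7   36. ]]
slab [[ 406.  -357.3   16. ]]
roll [[502.9 -91.   49. ]]
sand [[ 401.8 -125.9   42. ]]
box [[672.2 297.5  59. ]]
bottle [[728.8  19.9  60. ]]
[[ 546.1 -304.2   41.1    0.9]
 [ 409.3 -356.4   21.1    1.4]]
[[  0.3  -0.9  -0.3 144.6]
 [  0.9   0.3   0.1 664. ]
 [ -0.   -0.3   1.  373.5]
 [  0.    0.    0.    1. ]] 371.64829954431775 317.778781346673 237.56333268254593
[[-0.9  0.3 -0. ]
 [ 0.3  0.9 -0. ]
 [ 0.  -0.  -1. ]]
```

View pics/w0.png

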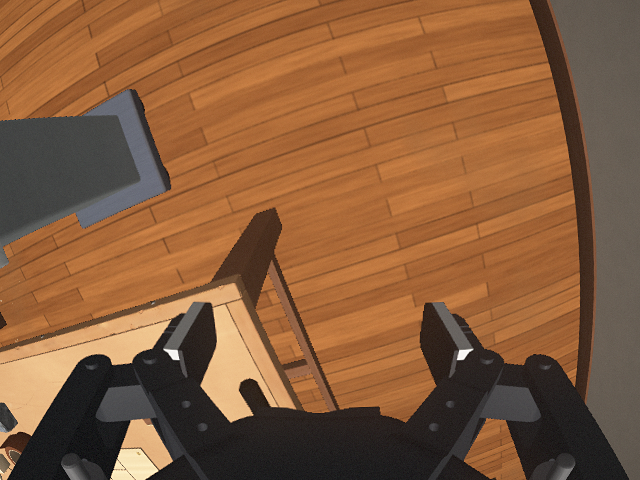

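The wrist view shows floor and the table corner, with the fingers at the bottom of the picture. I'll turn the tool so its x points to world +y and its y to world +x.

Emit:
step_arm:
  plan:
    - {"offset":[0,0,-5],"angular":[0,0,0.89],"gripper":85}
    - {"offset":[0,0,-5],"angular":[0,0,0.89],"gripper":85}
    - {"offset":[0,0,-5],"angular":[0,0,0.89],"gripper":85}
    - {"offset":[0,0,-5],"angular":[0,0,0.89],"gripper":85}
    - {"offset":[0,0,-5],"angular":[0,0,0.89],"gripper":85}
    - {"offset":[0,0,-5],"angular":[0,0,0.89],"gripper":85}
    - {"offset":[0,0,-5],"angular":[0,0,0.89],"gripper":85}
    - {"offset":[0,0,-5],"angular":[0,0,0.89],"gripper":85}
    - {"offset":[0,0,-5],"angular":[0,0,0.89],"gripper":85}
    - {"offset":[0,0,-5],"angular":[0,0,0.89],"gripper":85}

```text
clock: 1.15
tool_pos: [217.3, 639.0, 281.2]
tool_rot: [0.0, 0.709, 0.705, -0.0]
force: [-0.2, 0.5, -0.1]
width: 0.992
gripper_force: 0.0
```

Emit:
step_arm:
  plan:
    - {"offset":[-25,16,0],"angular":[0,0,0],"gripper":85}
    - {"offset":[-35,22,0],"angular":[0,0,0],"gripper":85}
    - {"offset":[-40,24,0],"angular":[0,0,0],"gripper":85}
    - {"offset":[-40,24,0],"angular":[0,0,0],"gripper":85}
    - {"offset":[-40,24,0],"angular":[0,0,0],"gripper":85}
    - {"offset":[-40,24,0],"angular":[0,0,0],"gripper":85}
    - {"offset":[-40,24,0],"angular":[0,0,0],"gripper":85}
    - {"offset":[-40,24,0],"angular":[0,0,0],"gripper":85}
    - {"offset":[-40,24,0],"angular":[0,0,0],"gripper":85}
    - {"offset":[-40,24,0],"angular":[0,0,0],"gripper":85}

```text
clock: 2.15
tool_pos: [447.9, 257.3, 281.3]
tool_rot: [0.0, 0.707, 0.707, 0.0]
force: [0.7, 0.3, 0.9]
width: 0.995
gripper_force: 0.0
```

Emit:
step_arm:
  plan:
    - {"offset":[-40,24,0],"angular":[0,0,0],"gripper":85}
    - {"offset":[-30,18,0],"angular":[0,0,0],"gripper":85}
    - {"offset":[-20,10,0],"angular":[0,0,0],"gripper":85}
    - {"offset":[0,0,0],"angular":[0,0,0],"gripper":85}
    - {"offset":[0,0,0],"angular":[0,0,0],"gripper":85}
    - {"offset":[0,0,0],"angular":[0,0,0],"gripper":85}
    - {"offset":[0,0,0],"angular":[0,0,0],"gripper":85}
    - {"offset":[0,0,0],"angular":[0,0,0],"gripper":85}
    - {"offset":[0,0,0],"angular":[0,0,0],"gripper":85}
    - {"offset":[0,0,0],"angular":[0,0,0],"gripper":85}

```text
clock: 3.15
tool_pos: [499.4, 169.4, 281.3]
tool_rot: [0.0, 0.707, 0.707, 0.0]
force: [0.3, 0.3, 0.9]
width: 0.996
gripper_force: 0.0
```

Run:
```python
from h import *
np.set_printoptions(precision=3,suppress=True)
w,im=snap("wrist","w1.png")
print(ctrl.observe()["tool_pos"],R.from_quat(np.roll(ctrl.observe()["tool_rot"],-1)).as_matrix(),np.array(w["T"]))
```

```text
[499.405 169.315 281.302] [[-0.001  1.    -0.   ]
 [ 1.     0.001 -0.   ]
 [-0.    -0.    -1.   ]] [[  1.     -0.001  -0.001 499.354]
 [  0.002   0.954   0.3   246.497]
 [  0.     -0.3     0.954 424.228]
 [  0.      0.      0.      1.   ]]
```

View pics/w1.png

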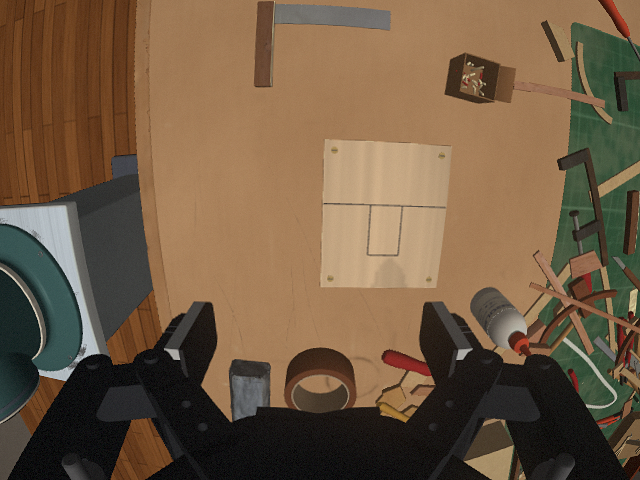

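This wrist view shows the panel with corners near (324,139), (451,146), (445,289), (320,287), the pencil line at row 205 and the outline at columns 367–402. The square's stock is at (264,44) and its blade at (332,17).

```bash
cat >> h.py <<'E'
def back(p,x1,y1,s): p=np.atleast_2d(p); return np.c_[x1-p[:,1]/s,y1-p[:,0]/s]   # rectified px (col,row)->world xy
def big(mask): 
    mask=cv2.morphologyEx(mask.astype(np.uint8)*255,cv2.MORPH_OPEN,np.ones((3,3)))
    return max(cv2.findContours(mask,cv2.RETR_EXTERNAL,cv2.CHAIN_APPROX_NONE)[0],key=cv2.contourArea)
def rect(c,x1,y1,s):
    b=back(cv2.boxPoints(cv2.minAreaRect(c)),x1,y1,s); e=b[1]-b[0],b[2]-b[1]; l=max(e,key=np.linalg.norm)
    a=np.degrees(np.arctan2(l[1],l[0]));
    return b.mean(0),sorted([np.linalg.norm(v) for v in e]),(a+45)%90-45,b
def panel(w,im,z=4):
    "near edge line, pencil line, outline box from a wrist picture"
    x0,x1,y0,y1,s=480,680,20,250,3
    r=rectify(w,im,z,x0,x1,y0,y1,s); hsv=cv2.cvtColor(r,cv2.COLOR_BGR2HSV)
    m=(hsv[...,1]<110)&(hsv[...,2]>140); m=cv2.morphologyEx(m.astype(np.uint8),cv2.MORPH_CLOSE,np.ones((15,15)))>0
    P=rect(big(m),x1,y1,s)
    g=cv2.cvtColor(r,cv2.COLOR_BGR2GRAY); bh=cv2.morphologyEx(cv2.medianBlur(g,3),cv2.MORPH_BLACKHAT,np.ones((15,15)))
    k=cv2.erode(m.astype(np.uint8),np.ones((25,25)))>0
    return r,P,(bh>35)&k
E
python3 - <<'E'
from h import *
np.set_printoptions(precision=2,suppress=True)
w=cams.camera_info("wrist"); im=cv2.imread("pics/w1.png")
r,P,L=panel(w,im); print("panel",*P)
cv2.imwrite("pics/r1.png",np.hstack([r,cv2.cvtColor(L.astype(np.uint8)*255,cv2.COLOR_GRAY2BGR)])[::2,::2])
x0,x1,y0,y1,s=420,600,270,400,3
for z in (13,):
    q=rectify(w,im,z,x0,x1,y0,y1,s); hsv=cv2.cvtColor(q,cv2.COLOR_BGR2HSV)
    st=(hsv[...,2]<130)&(hsv[...,1]>70); print("stock z",z,*rect(big(st),x1,y1,s))
q=rectify(w,im,4,x0,x1,y0,y1,s); hsv=cv2.cvtColor(q,cv2.COLOR_BGR2HSV); print("blade",*rect(big(hsv[...,1]<60),x1,y1,s))
cv2.imwrite("pics/r2.png",q)
E
```

```text
panel [579.02 138.44] [np.float32(151.20573), np.float32(181.3274)] -1.227562 [[505.37 230.7 ]
 [656.54 227.46]
 [652.66  46.18]
 [501.49  49.42]]
stock z 13 [440.63 339.56] [np.float32(20.48054), np.float32(101.40045)] -1.38591 [[431.62 390.5 ]
 [452.09 390.  ]
 [449.64 288.63]
 [429.17 289.12]]
blade [515.35 373.92] [np.float32(24.249437), np.float32(130.20601)] -2.683773 [[450.89 389.08]
 [580.95 382.98]
 [579.82 358.76]
 [449.75 364.86]]
```

View pics/r1.png

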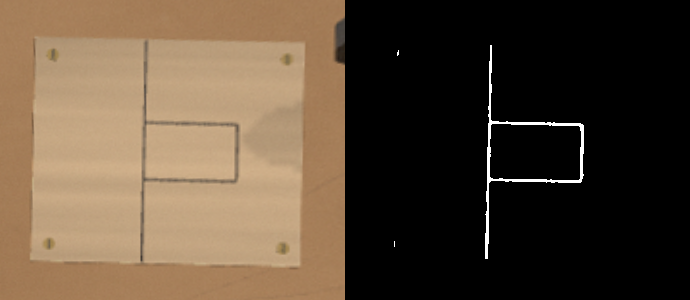

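The rectified view shows the panel, its pencil line and the outline clean in the mask. Next: move over the square for a second, closer view.

Emit:
step_arm:
  plan:
    - {"offset":[20,-6,5],"angular":[0,0,0],"gripper":85}
    - {"offset":[30,-10,15],"angular":[0,0,0],"gripper":85}
    - {"offset":[40,-14,20],"angular":[0,0,0],"gripper":85}
    - {"offset":[40,-14,20],"angular":[0,0,0],"gripper":85}
    - {"offset":[28,-10,15],"angular":[0,0,0],"gripper":85}
    - {"offset":[15,-4,5],"angular":[0,0,0],"gripper":85}
    - {"offset":[0,0,0],"angular":[0,0,0],"gripper":85}
    - {"offset":[0,0,0],"angular":[0,0,0],"gripper":85}
    - {"offset":[0,0,0],"angular":[0,0,0],"gripper":85}
    - {"offset":[0,0,0],"angular":[0,0,0],"gripper":85}

```text
clock: 4.2
tool_pos: [442.1, 341.4, 202.0]
tool_rot: [0.0, 0.707, 0.707, 0.0]
force: [-0.0, -0.6, 0.7]
width: 0.995
gripper_force: 0.0
```

```bash
cat > info1.py <<'E'
import numpy as np
w1={"fx":371.64829954431775,"fy":371.64829954431775,"cx":317.778781346673,"cy":237.56333268254593,"T":np.array([[1,-.001,-.001,499.354],[.002,.954,.3,246.497],[0,-.3,.954,424.228],[0,0,0,1]])}
E
cat >> h.py <<'E'
def square(w,im,x0,x1,y0,y1,zb=4,s=3,zs=13):
    q=rectify(w,im,zs,x0,x1,y0,y1,s); hsv=cv2.cvtColor(q,cv2.COLOR_BGR2HSV)
    S=rect(big((hsv[...,2]<130)&(hsv[...,1]>70)),x1,y1,s)
    q=rectify(w,im,zb,x0,x1,y0,y1,s); hsv=cv2.cvtColor(q,cv2.COLOR_BGR2HSV)
    return S,rect(big((hsv[...,1]<60)&(hsv[...,2]<190)),x1,y1,s),q
def outline(L,x1,y1,s):
    "L: pencil mask. -> line points fit (y=a+b x), outline centre"
    xy=back(np.argwhere(L)[:,::-1],x1,y1,s)
    return xy
E
python3 - <<'E'
from h import *; from info1 import w1
np.set_printoptions(precision=2,suppress=True)
# pencil features from view 1
im1=cv2.imread("pics/w1.png"); r,P,L=panel(w1,im1)
xy=back(np.argwhere(L)[:,::-1],680,250,3); a=np.radians(-1.23); D=np.array([[np.cos(a),np.sin(a)],[-np.sin(a),np.cos(a)]])
p=(xy-P[0])@D.T; print("panel-frame hist")
ln=p[abs(p[:,1]-16)<4]; f=np.polyfit(ln[:,0],ln[:,1],1); print("line y",f)
rt=p[(p[:,1]<-35)&(abs(p[:,0])<40)]; print("right side y",np.median(rt[:,1]))
for sg in (-1,1):
    e=p[(p[:,1]<10)&(p[:,1]>-40)&(sg*p[:,0]>10)]; print("side x",np.median(e[:,0]),np.polyfit(e[:,1],e[:,0],1))
w,im=snap("wrist","w2.png"); print(ctrl.observe()["tool_pos"])
S,B,q=square(w,im,420,600,270,400); print("stock",*S); print("blade",*B); cv2.imwrite("pics/q2.png",q)
cv2.imwrite("pics/w2s.png",im)
E
```

```text
panel-frame hist
line y [-0.  15.7]
right side y -45.68501630056605
side x -18.785759256963868 [  0.   -18.79]
side x 19.240191197511063 [ 0.   19.24]
[441.97 341.44 201.91]
stock [439.85 341.11] [np.float32(18.946304), np.float32(100.91746)] -2.2823029 [[432.39 391.9 ]
 [451.32 391.15]
 [447.31 290.31]
 [428.37 291.06]]
blade [515.59 373.69] [np.float32(23.929743), np.float32(128.67065)] -1.818306 [[451.67 387.69]
 [580.27 383.61]
 [579.51 359.69]
 [450.91 363.77]]
```

View pics/w2.png

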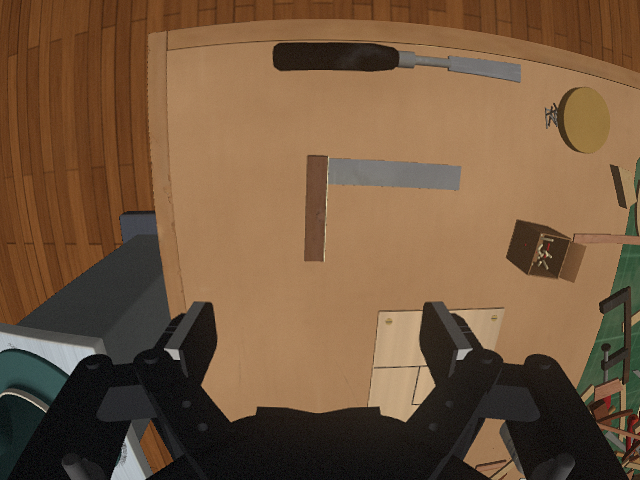

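View 2 shows the stock at columns 305–327, rows 155–261, and the blade out to (460,178). The right-end top corners of the stock are near (305,261) and (325,262). The stock's height is checked by triangulation while the arm descends.

Run:
```python
from h import *; from info1 import w1
np.set_printoptions(precision=1,suppress=True)
w2=cams.camera_info("wrist")
def corners(name,x,y):
    im=cv2.imread("pics/"+name); hsv=cv2.cvtColor(im,cv2.COLOR_BGR2HSV); m=((hsv[...,2]<130)&(hsv[...,1]>70)).astype(np.uint8); k=np.zeros_like(m); k[y[0]:y[1],x[0]:x[1]]=1
    b=cv2.boxPoints(cv2.minAreaRect(big(m*k))); return b[np.lexsort((b[:,0],np.round(b[:,1]/20)))]
a,b=corners("w1.png",(245,276),(0,100)),corners("w2.png",(295,330),(140,275))
print(a,b);print(tri(w1,a,w2,b,True,True))
```

```text
[[256.4   0.4]
 [274.6   1.1]
 [253.5  85.9]
 [271.6  86.6]] [[306.7 154.4]
 [327.3 155.2]
 [302.6 259.9]
 [323.2 260.8]]
[[432.1 391.6  12.5   0.8]
 [451.2 390.7   8.5   0.6]
 [428.2 290.8   9.9   1.2]
 [448.2 289.5   8.5   1.3]]
```

Emit:
step_arm:
  plan:
    - {"offset":[0,-1.5,5],"angular":[0,0,0.24],"gripper":85}
    - {"offset":[0,0,20],"angular":[0,0,0],"gripper":85}
    - {"offset":[0,0,30],"angular":[0,0,0],"gripper":85}
    - {"offset":[0,0,35],"angular":[0,0,0],"gripper":85}
    - {"offset":[0,0,35],"angular":[0,0,0],"gripper":85}
    - {"offset":[0,0,30],"angular":[0,0,0],"gripper":85}
    - {"offset":[0,0,20],"angular":[0,0,0],"gripper":85}
    - {"offset":[0,0,15],"angular":[0,0,0],"gripper":85}
    - {"offset":[0,0,6],"angular":[0,0,0],"gripper":85}
    - {"offset":[0,0,0],"angular":[0,0,0],"gripper":85}

```text
clock: 5.25
tool_pos: [440.0, 342.0, 5.2]
tool_rot: [-0.0, 0.719, 0.695, -0.0]
force: [0.1, -0.1, -0.2]
width: 1.0
gripper_force: 0.0
```

Emit:
step_arm:
  plan:
    - {"offset":[0,0,0],"angular":[0,0,0],"gripper":40}
    - {"offset":[0,0,0],"angular":[0,0,0],"gripper":25}
    - {"offset":[0,0,0],"angular":[0,0,0],"gripper":10}
    - {"offset":[0,0,0],"angular":[0,0,0],"gripper":5}
    - {"offset":[0,0,0],"angular":[0,0,0],"gripper":5}
    - {"offset":[0,0,0],"angular":[0,0,0],"gripper":5}
    - {"offset":[0,0,0],"angular":[0,0,0],"gripper":5}
    - {"offset":[0,0,0],"angular":[0,0,0],"gripper":5}
    - {"offset":[0,0,0],"angular":[0,0,0],"gripper":5}
    - {"offset":[0,0,0],"angular":[0,0,0],"gripper":5}

```text
clock: 6.25
tool_pos: [440.0, 342.3, 5.9]
tool_rot: [0.0, 0.719, 0.695, 0.0]
force: [-1.5, -1.5, 5.2]
width: 0.185
gripper_force: 58.7
```

Emit:
step_arm:
  plan:
    - {"offset":[0,0,-5],"angular":[0,0,0],"gripper":5}
    - {"offset":[0,0,-10],"angular":[0,0,-0.084],"gripper":5}
    - {"offset":[0,0,-12],"angular":[0,0,0],"gripper":5}
    - {"offset":[-15,4,-8],"angular":[0,0,0],"gripper":5}
    - {"offset":[-26,7,0],"angular":[0,0,0],"gripper":5}
    - {"offset":[-35,9,0],"angular":[0,0,0],"gripper":5}
    - {"offset":[-35,10,0],"angular":[0,0,0],"gripper":5}
    - {"offset":[-35,10,0],"angular":[0,0,0],"gripper":5}
    - {"offset":[-30,8,0],"angular":[0,0,0],"gripper":5}
    - {"offset":[-20,5,0],"angular":[0,0,0],"gripper":5}

```text
clock: 7.25
tool_pos: [489.1, 142.5, 41.1]
tool_rot: [0.0, 0.715, 0.699, 0.0]
force: [-0.2, -0.1, -0.2]
width: 0.187
gripper_force: 58.8
```

Emit:
step_arm:
  plan:
    - {"offset":[-10.6,2.4,0],"angular":[0,0,0],"gripper":5}
    - {"offset":[0,0,0],"angular":[0,0,0],"gripper":5}
    - {"offset":[0,0,0],"angular":[0,0,0],"gripper":5}
    - {"offset":[0,0,0],"angular":[0,0,0],"gripper":5}
    - {"offset":[0,0,0],"angular":[0,0,0],"gripper":5}
    - {"offset":[0,0,5],"angular":[0,0,0],"gripper":5}
    - {"offset":[0,0,5],"angular":[0,0,0],"gripper":5}
    - {"offset":[0,0,5],"angular":[0,0,0],"gripper":5}
    - {"offset":[0,0,0],"angular":[0,0,0],"gripper":5}
    - {"offset":[0,0,0],"angular":[0,0,0],"gripper":5}

```text
clock: 8.25
tool_pos: [490.8, 134.4, 25.1]
tool_rot: [-0.0, 0.715, 0.699, -0.0]
force: [-0.2, 0.0, -1.3]
width: 0.189
gripper_force: 58.8
```

Run:
```python
from h import *
np.set_printoptions(precision=2,suppress=True)
w,im=snap("wrist","w3.png"); o=ctrl.observe();print(o["tool_pos"])
```

```text
[490.91 134.38  25.31]
```

View pics/w3.png

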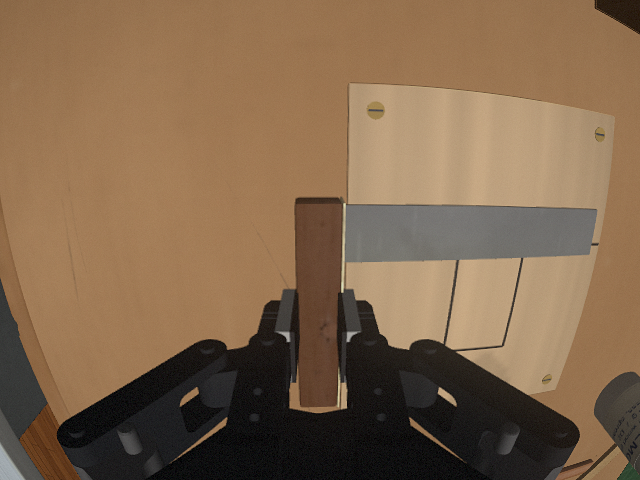

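View 3 shows the held square over the near edge: stock columns 297–341, the blade's lower edge from (346,261) to (590,254), the line emerging at (598,244), and the panel edge at column 348. I'll measure the blade against the line at their own heights.

Run:
```python
from h import *
np.set_printoptions(precision=2,suppress=True)
w=cams.camera_info("wrist"); im=cv2.imread("pics/w3.png")
# blade edge points: raw-pixel transition per column, then raycast at blade height
hsv=cv2.cvtColor(im,cv2.COLOR_BGR2HSV); g=(hsv[...,1]<55)&(hsv[...,2]>80)&(hsv[...,2]<190)
pts=[];
for c in range(360,585,10):
    r=np.where(g[190:275,c])[0]; pts.append((c+.5,190+r.max()+1))
for zb in (26,23):
    P=onplane(w,pts,zb,True); f=np.polyfit(P[:,0],P[:,1],1); print("blade right edge z",zb,"slope deg",np.degrees(np.arctan(f[0])),"y at x=504",np.polyval(f,504),np.polyval(f,580))
# panel near edge (z=4)
s=(hsv[...,1].astype(int)); pe=[]
for r in range(95,190,5):
    d=cv2.GaussianBlur(s[r:r+1].astype(np.float32),(5,1),0)[0]; c=335+np.argmin(np.diff(d[335:362])); pe.append((c+1,r+.5))
E=onplane(w,pe,4,True); f=np.polyfit(E[:,1],E[:,0],1); print("near edge x at y=156,134",np.polyval(f,[156,134]),"yaw",-np.degrees(np.arctan(f[0])), (E[:,0]-np.polyval(f,E[:,1])).std())
# stock inner top edge: brown->other
br=(hsv[...,2]<130)&(hsv[...,1]>70); se=[]
for r in range(205,290,5):
    c=np.where(br[r,290:345])[0]; se.append((290+c.max()+1,r+.5,290+c.min()))
se=np.array(se); 
for k in (0,2):
    S=onplane(w,se[:,[k,1]],32,True); f=np.polyfit(S[:,1],S[:,0],1); print("stock edge x at y=156,134",np.polyval(f,[156,134]),"yaw",-np.degrees(np.arctan(f[0])))
# pencil line far bit and outline
a=onplane(w,[(598,244),(458,260),(447,346),(503,346),(521,258)],4,True);print(a)
```

```text
blade right edge z 26 slope deg -0.4163370657691088 y at x=504 155.78422342726907 155.23196330993335
blade right edge z 23 slope deg -0.41633706576909923 y at x=504 154.61129115896438 154.05903104162869
near edge x at y=156,134 [504.89 504.41] yaw -1.2640804680090747 0.15921870969168173
stock edge x at y=156,134 [500.93 500.38] yaw -1.4398308762999295
stock edge x at y=156,134 [482.62 482.04] yaw -1.4844421940621908
[[654.3  152.53   4.  ]
 [561.04 146.69   4.  ]
 [561.67  95.56   4.  ]
 [598.21  91.31   4.  ]
 [598.33 146.33   4.  ]]
```

Emit:
step_arm:
  plan:
    - {"offset":[0.5,0,4],"angular":[0,0,0],"gripper":5}
    - {"offset":[0,0,4],"angular":[0,0,0],"gripper":5}
    - {"offset":[0,0,4],"angular":[0,0,0],"gripper":5}
    - {"offset":[0,0,3],"angular":[0,0,0],"gripper":5}
    - {"offset":[0,0,1.5],"angular":[0,0,0],"gripper":5}
    - {"offset":[0,0,0],"angular":[0,0,0],"gripper":5}
    - {"offset":[0,0,0],"angular":[0,0,0],"gripper":5}
    - {"offset":[0,0,0],"angular":[0,0,0],"gripper":5}
    - {"offset":[0,0,0],"angular":[0,0,0],"gripper":5}
    - {"offset":[0,0,0],"angular":[0,0,0],"gripper":5}

```text
clock: 9.3
tool_pos: [490.9, 134.9, 8.9]
tool_rot: [0.0, 0.715, 0.699, 0.0]
force: [-0.7, 0.5, -0.4]
width: 0.185
gripper_force: 58.9
```

Emit:
step_arm:
  plan:
    - {"offset":[0,0,1],"angular":[0,0,0],"gripper":5}
    - {"offset":[0,0,1],"angular":[0,0,0],"gripper":5}
    - {"offset":[0,0,0],"angular":[0,0,0],"gripper":5}
    - {"offset":[0,1,0],"angular":[0,0,0],"gripper":5}
    - {"offset":[0,1,0],"angular":[0,0,0],"gripper":5}
    - {"offset":[0,1,0],"angular":[0,0,0],"gripper":5}
    - {"offset":[0,0.5,0],"angular":[0,0,0],"gripper":5}
    - {"offset":[0,0,0],"angular":[0,0,0],"gripper":5}
    - {"offset":[0,0,0],"angular":[0,0,0],"gripper":5}
    - {"offset":[0,0,0],"angular":[0,0,0],"gripper":5}

```text
clock: 10.3
tool_pos: [494.5, 134.8, 6.8]
tool_rot: [0.0, 0.715, 0.699, 0.0]
force: [0.4, 0.7, -0.0]
width: 0.184
gripper_force: 59.1
```

Emit:
step_arm:
  plan:
    - {"offset":[0,0,0.5],"angular":[0,0,0],"gripper":5}
    - {"offset":[0,0.5,0],"angular":[0,0,0],"gripper":5}
    - {"offset":[0,0.5,0],"angular":[0,0,0],"gripper":5}
    - {"offset":[0,0,0],"angular":[0,0,0],"gripper":5}
    - {"offset":[0,0,0],"angular":[0,0,0],"gripper":5}
    - {"offset":[0,0,0],"angular":[0,0,0],"gripper":5}
    - {"offset":[0,0,0],"angular":[0,0,0],"gripper":5}
    - {"offset":[0,0,0],"angular":[0,0,0],"gripper":5}
    - {"offset":[0,0,0],"angular":[0,0,0],"gripper":5}
    - {"offset":[0,0,0],"angular":[0,0,0],"gripper":5}

```text
clock: 11.3
tool_pos: [495.1, 134.8, 6.2]
tool_rot: [-0.0, 0.715, 0.699, -0.0]
force: [-6.6, 0.2, 3.6]
width: 0.182
gripper_force: 59.5
```

```bash
cat > chk.py <<'E'
import sys
from h import *
np.set_printoptions(precision=2,suppress=True)
w,im=snap("wrist",sys.argv[1]); print(ctrl.observe()["tool_pos"],ctrl.observe()["force"])
hsv=cv2.cvtColor(im,cv2.COLOR_BGR2HSV)
r=rectify(w,im,10,470,680,20,250,3); cv2.imwrite("pics/rc_"+sys.argv[1],r)
E
python3 chk.py w4.png
```

```text
[495.04 134.8    6.22] [-5.86  0.1   5.11]
```

View pics/w4.png

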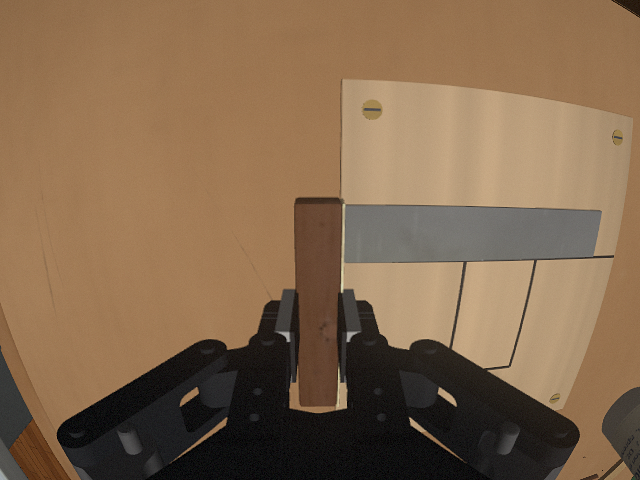

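View 4 shows the stock against the edge (-6 N). The blade's lower edge runs from (345,262) to (594,257) and the line continues at (605,256).

Run:
```python
from h import *
np.set_printoptions(precision=2,suppress=True)
w=cams.camera_info("wrist"); im=cv2.imread("pics/w4.png")
hsv=cv2.cvtColor(im,cv2.COLOR_BGR2HSV); g=(hsv[...,1]<55)&(hsv[...,2]>80)&(hsv[...,2]<190)
pts=[(c+.5,190+np.where(g[190:275,c])[0].max()+1) for c in range(360,585,10)]
P=onplane(w,pts,7.5,True); f=np.polyfit(P[:,0],P[:,1],1); print("blade edge slope",np.degrees(np.arctan(f[0])),"y@504,580,650",np.polyval(f,[504,580,650]))
gr=cv2.cvtColor(im,cv2.COLOR_BGR2GRAY)
L=onplane(w,[(c+.5,250+np.argmin(gr[250:265,c])+.5) for c in range(600,612)],4,True); print("line",L.mean(0), "->504:",L[:,1].mean()+np.tan(np.radians(1.25))*(L[:,0].mean()-504))
a=onplane(w,[(465,262),(453,348),(510,366),(535,260)],4,True);print(a)
```

```text
blade edge slope -0.8636335067528046 y@504,580,650 [156.23 155.09 154.03]
line [647.97 152.49   4.  ] ->504: 155.63432354192008
[[560.71 153.57   4.  ]
 [561.17 107.93   4.  ]
 [597.96  91.53   4.  ]
 [598.54 152.98   4.  ]]
```

Emit:
step_arm:
  plan:
    - {"offset":[0,0,0],"angular":[0,0,0],"gripper":25}
    - {"offset":[0,0,0],"angular":[0,0,0],"gripper":35}
    - {"offset":[0,0,0],"angular":[0,0,0],"gripper":45}
    - {"offset":[0,0,0],"angular":[0,0,0],"gripper":60}
    - {"offset":[0,0,-3],"angular":[0,0,0],"gripper":70}
    - {"offset":[0,0,-10],"angular":[0,0,0],"gripper":80}
    - {"offset":[0,0,-25],"angular":[0,0,0],"gripper":85}
    - {"offset":[0,0,-40],"angular":[0,0,0],"gripper":85}
    - {"offset":[0,0,-40],"angular":[0,0,0],"gripper":85}
    - {"offset":[0,0,-40],"angular":[0,0,0],"gripper":85}

```text
clock: 12.35
tool_pos: [495.1, 134.7, 166.9]
tool_rot: [0.0, 0.715, 0.699, 0.0]
force: [0.2, 0.2, -0.8]
width: 0.996
gripper_force: 0.0
```

Emit:
step_arm:
  plan:
    - {"offset":[0,0,-40],"angular":[0,0,0],"gripper":85}
    - {"offset":[0,0,-30],"angular":[0,0,0],"gripper":85}
    - {"offset":[0,0,0],"angular":[0,0,0],"gripper":85}
    - {"offset":[0,0,0],"angular":[0,0,0],"gripper":85}
    - {"offset":[0,0,0],"angular":[0,0,0],"gripper":85}
    - {"offset":[0,0,0],"angular":[0,0,0],"gripper":85}
    - {"offset":[0,0,0],"angular":[0,0,0],"gripper":85}
    - {"offset":[0,0,0],"angular":[0,0,0],"gripper":85}
    - {"offset":[0,0,0],"angular":[0,0,0],"gripper":85}
    - {"offset":[0,0,0],"angular":[0,0,0],"gripper":85}

```text
clock: 13.35
tool_pos: [495.4, 134.8, 234.2]
tool_rot: [-0.0, 0.715, 0.699, -0.0]
force: [0.1, 0.4, 0.3]
width: 0.994
gripper_force: 0.0
```

```bash
python3 chk.py w5.png
```

```text
[495.4  134.79 234.27] [-0.12  0.45  0.07]
```

View pics/rc_w5.png

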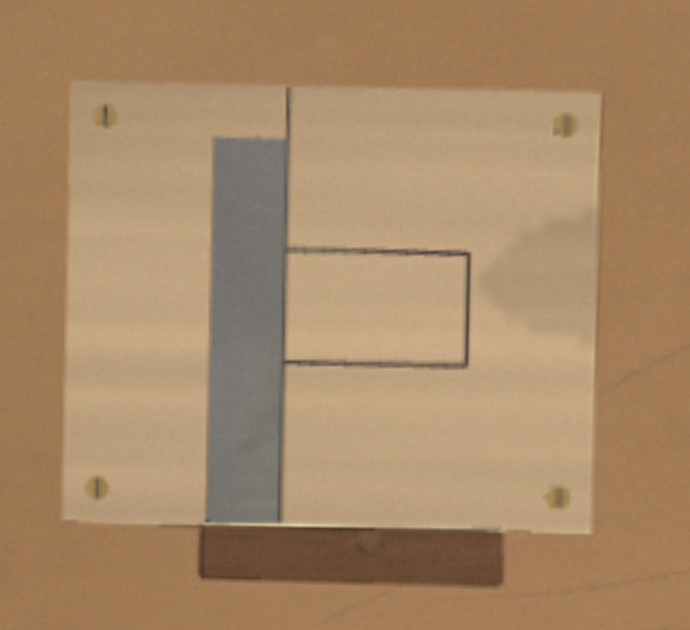

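The rectified view shows the stock flush along the near edge and the blade's right edge on the pencil line, so step 1 looks met. Moving to the block.

Emit:
step_arm:
  plan:
    - {"offset":[-20,2,0],"angular":[0,0,0],"gripper":85}
    - {"offset":[-35,4,0],"angular":[0,0,0],"gripper":85}
    - {"offset":[-45,6,0],"angular":[0,0,0],"gripper":85}
    - {"offset":[-45,6,0],"angular":[0,0,0],"gripper":85}
    - {"offset":[-45,6,0],"angular":[0,0,0],"gripper":85}
    - {"offset":[-45,6,0],"angular":[0,0,0],"gripper":85}
    - {"offset":[-45,6,0],"angular":[0,0,0],"gripper":85}
    - {"offset":[-45,6,0],"angular":[0,0,0],"gripper":85}
    - {"offset":[-45,6,0],"angular":[0,0,0],"gripper":85}
    - {"offset":[-35,4,0],"angular":[0,0,0],"gripper":85}

```text
clock: 14.4
tool_pos: [538.5, -273.8, 234.1]
tool_rot: [-0.0, 0.715, 0.699, -0.0]
force: [0.5, 0.3, -0.4]
width: 0.996
gripper_force: 0.0
```

Emit:
step_arm:
  plan:
    - {"offset":[-20,2,0],"angular":[0,0,0],"gripper":85}
    - {"offset":[-9,0,0],"angular":[0,0,0],"gripper":85}
    - {"offset":[0,0,0],"angular":[0,0,0],"gripper":85}
    - {"offset":[0,0,0],"angular":[0,0,0],"gripper":85}
    - {"offset":[0,0,0],"angular":[0,0,0],"gripper":85}
    - {"offset":[0,0,0],"angular":[0,0,0],"gripper":85}
    - {"offset":[0,0,0],"angular":[0,0,0],"gripper":85}
    - {"offset":[0,0,0],"angular":[0,0,0],"gripper":85}
    - {"offset":[0,0,0],"angular":[0,0,0],"gripper":85}
    - {"offset":[0,0,0],"angular":[0,0,0],"gripper":85}

```text
clock: 15.4
tool_pos: [540.1, -300.2, 234.3]
tool_rot: [0.0, 0.715, 0.699, 0.0]
force: [0.2, 0.6, -0.4]
width: 0.996
gripper_force: 0.0
```

Run:
```python
from h import *
import pickle
np.set_printoptions(precision=2,suppress=True)
w,im=snap("wrist","w6.png"); pickle.dump({k:w[k] for k in ("fx","fy","cx","cy","T")},open("w6.pkl","wb")); print(ctrl.observe()["tool_pos"])
```

```text
[ 540.06 -300.26  234.26]
```

View pics/w6.png

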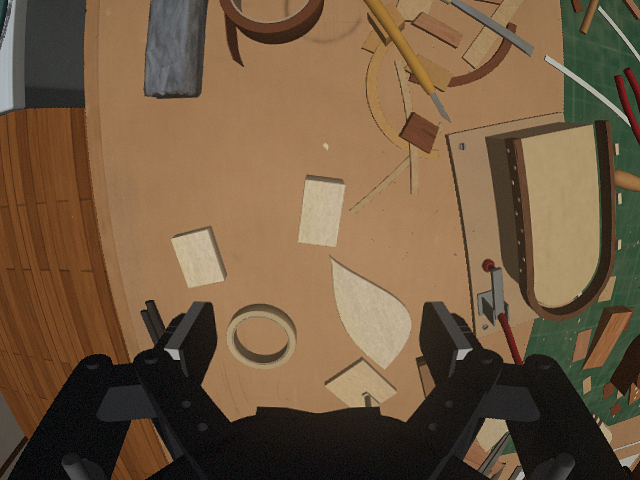

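View 6 shows the block's top with corners near (307,176), (344,183), (336,247), (298,242). The slab is at (199,257).

```bash
cat >> h.py <<'E'
def blockrect(w,im,zt=36,x0=490,x1=600,y0=-360,y1=-250,s=4):
    q=rectify(w,im,zt,x0,x1,y0,y1,s); hsv=cv2.cvtColor(q,cv2.COLOR_BGR2HSV)
    m=(hsv[...,1]<85)&(hsv[...,2]>150); return rect(big(m),x1,y1,s),q,m
E
python3 - <<'E'
from h import *
import pickle
np.set_printoptions(precision=2,suppress=True)
w=pickle.load(open("w6.pkl","rb")); im=cv2.imread("pics/w6.png")
print(im[[211,190,211],[320,320,280]])
B,q,m=blockrect(w,im); print(*B); cv2.imwrite("pics/b6.png",np.hstack([q,cv2.cvtColor(m.astype(np.uint8)*255,cv2.COLOR_GRAY2BGR)])[:,::1])
# refined outline centre from w5 done at tool pose recorded: rebuild T by shifting w6 (same orientation)
w5=dict(w); T=np.array(w["T"]).copy(); T[:3,3]+=np.array([495.40,134.79,234.27])-np.array([540.06,-300.26,234.26]); w5["T"]=T
r,P,L=panel(w5,cv2.imread("pics/w5.png")); xy=back(np.argwhere(L)[:,::-1],680,250,3); print("panel",*P[:3])
c=np.array([578.7,123.4]); k=xy[(abs(xy[:,1]-c[1])<36)&(abs(xy[:,0]-c[0])<23)]; print("outline",cv2.minAreaRect(k.astype(np.float32)))
E
```

```text
[[149 178 196]
 [146 177 194]
 [ 94 132 170]]
[ 542.87 -306.6 ] [np.float32(37.806866), np.float32(61.843365)] -8.880653 [[ 528.96 -273.13]
 [ 566.32 -278.97]
 [ 556.77 -340.07]
 [ 519.42 -334.24]]
panel [579.26 138.4 ] [np.float32(150.97224), np.float32(180.8126)] -1.275856
outline ((578.8392944335938, 120.6291275024414), (58.2327766418457, 40.18893051147461), 88.83085632324219)
```

View pics/b6.png

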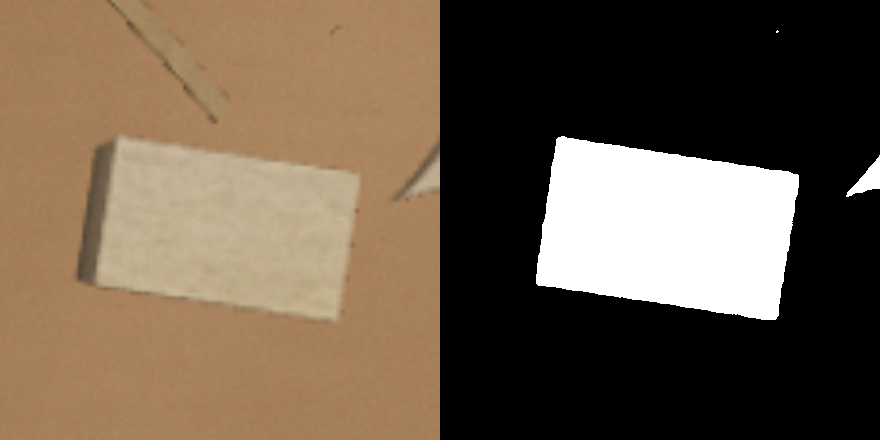

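Emit:
step_arm:
  plan:
    - {"offset":[0,0,0],"angular":[0,0,0.48],"gripper":85}
    - {"offset":[0,0,10],"angular":[0,0,0.47],"gripper":85}
    - {"offset":[-5.8,3.7,25],"angular":[0,0,0],"gripper":85}
    - {"offset":[0,0,35],"angular":[0,0,0],"gripper":85}
    - {"offset":[0,0,35],"angular":[0,0,0],"gripper":85}
    - {"offset":[0,0,35],"angular":[0,0,0],"gripper":85}
    - {"offset":[0,0,30],"angular":[0,0,0],"gripper":85}
    - {"offset":[0,0,15],"angular":[0,0,0],"gripper":85}
    - {"offset":[0,0,5],"angular":[0,0,0],"gripper":85}
    - {"offset":[0,0,0],"angular":[0,0,0],"gripper":85}

```text
clock: 16.45
tool_pos: [543.1, -306.7, 44.8]
tool_rot: [0.0, 0.759, 0.651, 0.0]
force: [-0.2, -0.1, 0.9]
width: 0.993
gripper_force: 0.0
```

Run:
```python
from h import *
np.set_printoptions(precision=2,suppress=True)
w,im=snap("wrist","w7.png"); print(ctrl.observe()["tool_pos"])
B,q,m=blockrect(w,im); print(*B[:3])
```

```text
[ 543.38 -306.91   45.61]
[ 542.81 -306.93] [np.float32(37.54046), np.float32(61.400753)] -8.664116
```

Emit:
step_arm:
  plan:
    - {"offset":[0,0,8],"angular":[0,0,0],"gripper":85}
    - {"offset":[0,0,12],"angular":[0,0,0],"gripper":85}
    - {"offset":[0,0,10],"angular":[0,0,0],"gripper":85}
    - {"offset":[0,0,5],"angular":[0,0,0],"gripper":85}
    - {"offset":[0,0,0],"angular":[0,0,0],"gripper":85}
    - {"offset":[0,0,0],"angular":[0,0,0],"gripper":60}
    - {"offset":[0,0,0],"angular":[0,0,0],"gripper":45}
    - {"offset":[0,0,0],"angular":[0,0,0],"gripper":35}
    - {"offset":[0,0,0],"angular":[0,0,0],"gripper":25}
    - {"offset":[0,0,0],"angular":[0,0,0],"gripper":25}

```text
clock: 17.5
tool_pos: [543.2, -306.7, 10.0]
tool_rot: [0.0, 0.759, 0.651, 0.0]
force: [-0.7, 0.2, 4.2]
width: 0.429
gripper_force: 61.1
```

Emit:
step_arm:
  plan:
    - {"offset":[0,0,0],"angular":[0,0,0],"gripper":25}
    - {"offset":[0,0,0],"angular":[0,0,0],"gripper":25}
    - {"offset":[0,0,0],"angular":[0,0,0],"gripper":25}
    - {"offset":[0,0,-5],"angular":[0,0,0],"gripper":25}
    - {"offset":[0,0,-15],"angular":[0,0,0],"gripper":25}
    - {"offset":[0,0,-25],"angular":[0,0,0],"gripper":25}
    - {"offset":[0,0,-35],"angular":[0,0,0],"gripper":25}
    - {"offset":[0,0,-35],"angular":[0,0,0],"gripper":25}
    - {"offset":[0,0,-20],"angular":[0,0,0],"gripper":25}
    - {"offset":[0,0,-5],"angular":[0,0,0],"gripper":25}

```text
clock: 18.5
tool_pos: [543.6, -307.0, 153.2]
tool_rot: [0.002, 0.759, 0.651, 0.001]
force: [0.6, -0.7, -0.1]
width: 0.432
gripper_force: 60.3
```

Emit:
step_arm:
  plan:
    - {"offset":[0,0,0],"angular":[0,0,-0.48],"gripper":25}
    - {"offset":[0,0,0],"angular":[0,0,-0.47],"gripper":25}
    - {"offset":[10,1,0],"angular":[0,0,0],"gripper":25}
    - {"offset":[25,2,0],"angular":[0,0,0],"gripper":25}
    - {"offset":[35,2,0],"angular":[0,0,0],"gripper":25}
    - {"offset":[40,2,0],"angular":[0,0,0],"gripper":25}
    - {"offset":[40,2,0],"angular":[0,0,0],"gripper":25}
    - {"offset":[40,2,0],"angular":[0,0,0],"gripper":25}
    - {"offset":[40,2,0],"angular":[0,0,0],"gripper":25}
    - {"offset":[40,2,0],"angular":[0,0,0],"gripper":25}

```text
clock: 19.5
tool_pos: [563.0, -34.7, 148.9]
tool_rot: [-0.0, 0.715, 0.699, -0.0]
force: [0.8, -0.1, -0.6]
width: 0.433
gripper_force: 60.3
```

Emit:
step_arm:
  plan:
    - {"offset":[40,2,0],"angular":[0,0,0],"gripper":25}
    - {"offset":[40,3,0],"angular":[0,0,0],"gripper":25}
    - {"offset":[35,3,0],"angular":[0,0,0],"gripper":25}
    - {"offset":[26,2,0],"angular":[0,0,0],"gripper":25}
    - {"offset":[15,1,0],"angular":[0,0,0],"gripper":25}
    - {"offset":[5,0,0],"angular":[0,0,0],"gripper":25}
    - {"offset":[0,0,0],"angular":[0,0,0],"gripper":25}
    - {"offset":[0,0,0],"angular":[0,0,0],"gripper":25}
    - {"offset":[0,0,0],"angular":[0,0,0],"gripper":25}
    - {"offset":[0,0,0],"angular":[0,0,0],"gripper":25}

```text
clock: 20.5
tool_pos: [578.1, 123.0, 149.4]
tool_rot: [0.0, 0.715, 0.699, 0.0]
force: [0.1, -0.1, -0.8]
width: 0.431
gripper_force: 60.3
```

Run:
```python
from h import *
np.set_printoptions(precision=2,suppress=True)
w,im=snap("wrist","w8.png"); o=ctrl.observe(); p=o["tool_pos"]; print(p,np.degrees(R.from_quat(np.roll(o["tool_rot"],-1)).as_matrix()[:2]),o["width"])
for z in (p[2]+26,):
    B,q,m=blockrect(w,im,z,p[0]-60,p[0]+60,p[1]-70,p[1]+70); print(z,*B)
```

```text
[578.12 123.12 149.38] [[ 1.28 57.28  0.01]
 [57.28 -1.28 -0.  ]] 0.4364893797114859
175.37904140811918 [578.37 122.72] [np.float64(37.629923118915805), np.float64(61.308661726022606)] -1.1691373639225588 [[560.19 153.75]
 [597.81 152.99]
 [596.56  91.69]
 [558.94  92.46]]
```

View pics/w8.png

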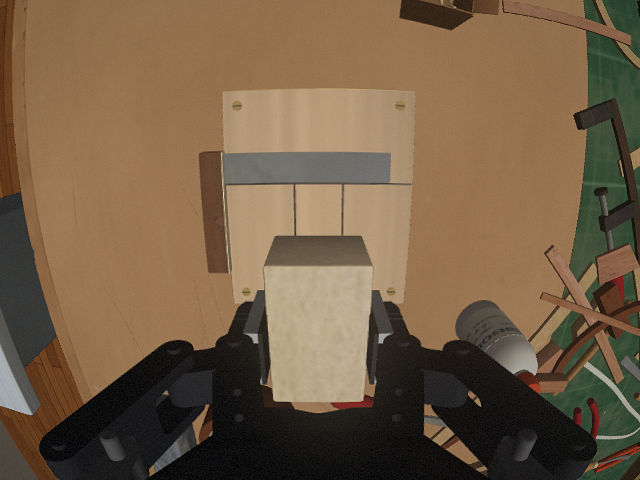

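View 8 shows the block held level, top face at columns 265–372, and the square still in place. Block centre (578.4, 122.7) against outline (578.8, 123.4). Lowering to about 11 mm above the panel.

Emit:
step_arm:
  plan:
    - {"offset":[0.6,0.5,10],"angular":[0,0,0],"gripper":25}
    - {"offset":[0,0,20],"angular":[0,0,0],"gripper":25}
    - {"offset":[0,0,25],"angular":[0,0,0],"gripper":25}
    - {"offset":[0,0,25],"angular":[0,0,0],"gripper":25}
    - {"offset":[0,0,18],"angular":[0,0,0],"gripper":25}
    - {"offset":[0,0,12],"angular":[0,0,0],"gripper":25}
    - {"offset":[0,0,8],"angular":[0,0,0],"gripper":25}
    - {"offset":[0,0,4],"angular":[0,0,0],"gripper":25}
    - {"offset":[0,0,1],"angular":[0,0,0],"gripper":25}
    - {"offset":[0,0,0],"angular":[0,0,0],"gripper":25}

```text
clock: 21.55
tool_pos: [578.9, 124.4, 26.9]
tool_rot: [0.0, 0.715, 0.699, 0.0]
force: [-0.3, 0.2, -0.6]
width: 0.437
gripper_force: 60.3
```

Emit:
step_arm:
  plan:
    - {"offset":[0,0,0],"angular":[0,0,0],"gripper":25}
    - {"offset":[0,0,0],"angular":[0,0,0],"gripper":25}
    - {"offset":[0,0,0],"angular":[0,0,0],"gripper":25}
    - {"offset":[0,0,0],"angular":[0,0,0],"gripper":25}
    - {"offset":[0,0,0],"angular":[0,0,0],"gripper":25}
    - {"offset":[0,0,0],"angular":[0,0,0],"gripper":25}
    - {"offset":[0,0,0],"angular":[0,0,0],"gripper":25}
    - {"offset":[0,0,0],"angular":[0,0,0],"gripper":25}
    - {"offset":[0,0,0],"angular":[0,0,0],"gripper":25}
    - {"offset":[0,0,0],"angular":[0,0,0],"gripper":25}

```text
clock: 22.55
tool_pos: [578.6, 124.4, 26.3]
tool_rot: [-0.0, 0.715, 0.699, -0.0]
force: [-0.3, 0.6, 0.2]
width: 0.435
gripper_force: 60.3
```

Run:
```python
from h import *
np.set_printoptions(precision=2,suppress=True)
w,im=snap("wrist","w9.png"); o=ctrl.observe(); p=o["tool_pos"]; print(p,o["force"],o["gripper_force"])
B,q,m=blockrect(w,im,p[2]+26,p[0]-60,p[0]+60,p[1]-70,p[1]+70); print(*B[:3])
hsv=cv2.cvtColor(im,cv2.COLOR_BGR2HSV); g=((hsv[...,1]<55)&(hsv[...,2]>80)&(hsv[...,2]<190)).astype(np.uint8); g[:100]=0;g[270:]=0
q=rectify(w,g*255,7.5,495,660,140,200,3); print("blade",*rect(big(q>127),660,200,3))
```

```text
[578.56 124.36  26.26] [-1.47 -0.36 -0.35] 60.32827019691467
[578.77 123.99] [np.float64(38.08065577836113), np.float64(61.422400608876785)] -1.199737821359605
blade [570.37 167.44] [np.float32(24.179085), np.float32(129.52307)] -1.0741692 [[505.84 180.74]
 [635.34 178.32]
 [634.89 154.14]
 [505.39 156.57]]
```

```bash
python3 -c "
from plant import ctrl
print(ctrl.close_job())"
```

```text
the job is handed in; nothing more can be done
None
```

The job is handed in at about 23 s on the robot's clock, with no verdict returned: the square is flush on the near edge with its blade on the pencil line (within about 1 mm) and released, and the block is held level about 12 mm above the outline, within about 1 mm of its centre.

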